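Shut and lock a packed transit case

TASK

The grey transit case is packed and ready to go: shut its lid all the way, then lock the lid with the wing fastener at its front edge. Line the wing up with its slot, push it in against its spring and give it a quarter turn clockwise until it drops into its notch and stays in. Do not disturb the things standing round the case.

Things in the scene. Friction and masses are not known exactly. Their poses are not given: they have to be found in the camera images.
- case: Grey plastic transit case, 220 mm front to back (its x), 280 mm wide (its y), 101 mm high with the lid shut; fixed, does not shift. Origin: centre of the underside; x points to the hinged back edge, y to its left end, z up. A folded steel handle lies against the front face, 16 mm proud. Lid hinge axis: parallel to y at x = 114 mm, z = 89 mm.
- lid (a joint): Lid angle, rad: 0 fully shut, grows as it opens upward about the back edge. Lid: plastic tray 220 x 280 mm, 12 mm deep, 0.35 kg, on a stiff friction hinge: it stays at any angle and needs about 1 to 4 N, straight down on its front half, to swing shut. Starts partly open, 0.4 to 0.8.
- lid_front_edge (a point): Middle of the lid's front edge, on its outer (top) face; moves with the lid. Axes as the lid: z out of the top face. With the lid shut it lies at x = -110 mm, y = 0, z = 101 mm in the case frame.
- lid_press_right (a point): Bare spot on the lid's top face, on its right half, clear of the fastener and good for pressing on: 134 mm from the hinge axis, at case y = -75 mm; with the lid shut at x = -20 mm, z = 101 mm in the case frame. Moves with the lid, z out of the top face.
- wing_grip (a point): Point on the fastener's axis, 7 mm below the top of its upright aluminium wing (blade 45 mm long, 9 thick, 27 tall). y along the blade, x across it, z along the axis, out of the lid. Lid shut: axis upright at case x = -78 mm, y = 0. Sprung out, this point is 35 mm above the lid's top face (136 mm above the table), the blade's lower edge 15 mm above the lid.
- wing_turn (a joint): Angle of the wing, rad, growing clockwise seen from above. At 0 (and at pi) the blade and the hidden cross pin below it lie parallel to the case's front edge: in line with the slot in the case and with two short raised metal marks on the lid. At pi/2 the blade points front to back. Sprung out it turns freely, with light friction, either way. Starts anywhere from 0.45 to 2.69.
- wing_push (a joint): How far the fastener is pushed in, m: 0 sprung out, at most 0.012. Lid shut: out of line the pin stops on the slotted plate at 0.001; within 0.15 rad of the slot it goes in. Spring: 3 N at 0, 9 N at full depth. From 0.011 on it turns clockwise (not back); a quarter turn on, let go, the pin rises into a notch and holds at about 0.009. Stops end the turn some 0.15 rad farther on.
- clear_tape_roll: Loose bystander: roll of tape lying flat, 96 mm across, 45 mm high, right of the case, toward the front. Origin: centre of its underside.
- label_sheets: Loose bystander: stack of label sheets, 80 x 104 x 10 mm, right of the case. Origin: centre of its underside.
- kraft_a: Loose bystander: plain kraft box, 95 x 100 x 68 mm, right of the case, toward the back. Origin: centre of its underside.

How it is judged:
By the outcome, as a careful person would: the job done as asked, in the order asked, and still so for the second after the job is handed in, with the robot touching nothing.
It also fails if it takes over 54 s, if anything falls off the work surface, if the arm or the gripper's body presses on something with over 40 N, if the wrist force passes 120 N, or if a joint passes its speed limit or range.

ROBOT

A 6-joint arm with a two-finger parallel gripper is mounted at the origin on a cart in front of the work surface, level with it; the furniture and walls round the work are solid. World frame = base frame: x ahead of the robot, y to its left, z up, the work surface at z = 0. Lengths are in mm, angles in rad, forces in N, time in s.
With the tool pointing down it reaches from about 275 to 750 mm from the base axis. Payload 10.2 kg.
Tool frame: the origin (TCP) lies at the very end of the fingers, on their centre line; the grasp point (between the pads) lies 19 mm behind it (ctrl.hold_point_z is the distance from the TCP to the grasp point, in mm); z points along the fingers, y is the direction in which the jaws open and shut (so a half turn about z gives the same grasp; the last joint's range is limited). The gripper opens to 85 mm and grips with 20 to 120 N. Pads are 22 mm wide; open, the fingers measure 114 mm over their backs; the gripper's body (76 mm by 85 mm) begins 54 mm behind the grasp point. The pads swing forward as they close: fully open they stand 13 mm farther back than shut.
Start: joints at [-1.491, 0.313, 1.498, -0, 1.331, -0.223], TCP at [156.539, -501.125, 231.294] pointing down, gripper open.
Joint ranges: [-2.94, 2.94], [-0.97, 2.17], [0.19, 2.56], [-1.23, 4.37], [0.02, 3.11], [-2.88, 2.88]. Speed limits (rad/s): [2.39, 2.39, 3.01, 3.14, 3.14, 3.14].

INTERFACE

Orientations are given as a unit quaternion [w, x, y, z].
In Python, from rig import readout, cams, workorder, spotter, ctrl gives the robot as it stands.
- The arm moves only by the tool step_arm, never from a script. Its argument "plan" is text: rows parted by semicolons, each of 5 numbers parted by spaces: the shift along the tool's x, y, z in cm, then the turn about the tool's z in degrees, then the opening in per cent of the stroke, from 0 (shut) to 100 (fully open). In form: x y z twist gripper; .... A call has 1 to 10 rows; each row is the pose to reach, as a shift and turn from the pose commanded when the call began, along the tool's axes at that moment; what a row does not reach only later rows make up. A row lasts 1/10 s, in which the tool goes at most 50 mm and 8.59 degrees, less where a joint would pass 70% of its speed; a pose out of reach is approached as far as the arm can. A call with a gripper value outside its range is refused whole. The fingers move at their own pace and stop on an object; "grip_force" is the grip in N (left out, the last holds). Time passes only in rows, so rows that repeat a pose let the fingers close. It gives the time, the measured TCP pose, the force and the opening at its end, in the units of the state.
- readout.sense(): the state, without advancing time (a new reading comes with each control period).
- cams.capture(name): name is "side" or "top" or "wrist"; returns (picture, depth): 420x560x3 uint8, red, green, blue; 420x560 float32, mm along the optical axis (not along the pixel's ray), 0 where there is no reading.
- cams.camera_info(name): a dict with "vfov" (degrees; the focal length in pixels is half the picture's height over the tangent of half this angle, whatever the lens; pixels are square), "cx", "cy" (the principal point, pixels), "rvec" (rotation vector, rad) and "tvec" (3), from world to camera coordinates, as OpenCV has them. Camera axes: x right, y down, z forward; pixel columns grow to the right and rows downward; lengths in mm; the calibration is good to about 2 mm. A picture is of the moment at which its call begins: read the wrist's pose just before it. camera_info takes no time and is no camera call; for the wrist camera it gives the pose at the moment of the call.
- workorder.finish_job(): hands the job in, once; it reports no verdict.
Trained networks look in the newest picture that a camera, given by its name, has taken for a name from the list of things; names that differ only in an ending like _2 or _b are one class to them, and where a whole thing is asked for, a point or a joint stands for the part that bears it (a point fixed in the world has none). Each returns a list of dicts, best first, with "conf" (0 to 1); they miss things now and then, are a little off and sometimes report something else, mostly with a low value. They report only what shows in the picture. A call takes as long as a camera call.
- spotter.regions_of(camera, target): "pixels" (420x560 bool, what is visible of it) and "extent" ([centre column, centre row, width, height] in pixels, round what is visible of it).
The state is a dict: "time_s": time; "joints": joint angles; "dq": joint speeds; "tau": joint torques, N m; "eef_pos": TCP position; "ee_rot": TCP orientation; "force": force on the tool from outside, world axes, zero at the start; "wrist_torque": the same for the moment, N m; "grip_width": opening from 0.0 (shut) to 1.0 (fully open).
Only numpy, scipy, OpenCV 4.12 (cv2) and the standard library are available. Lean on these libraries where they do the work, as an engineer would, in place of code of your own. Each camera call takes 0.05 s, during which the arm holds its last target. There are 200 camera calls.

## Working session

There is one attempt and no reset: what is moved stays moved. The work goes in short steps, Python scripts to look and compute and a tool call to move; the robot and the scene stay as the last step left them, time stands still between calls to the robot, and variables do not carry over. Pictures are saved under pics/ and viewed, about 8 in all and at most 12, crops included, and the job is handed in when it is done.

Besides the shell and the picture viewer there is one more tool, called as name(argument=value, ...) on one line, values as JSON. step_arm: Moves the arm, as the interface text tells. Its arguments: {"type":"object","properties":{"plan":{"type":"string"},"grip_force":{"type":"number"}},"required":["plan"]}

```bash
ls; mkdir -p pics; cat > h.py <<'E'
import numpy as np, cv2
from rig import readout, cams, workorder, spotter, ctrl
def cap(n,save=None):
    im,d=cams.capture(n); i=cams.camera_info(n)
    if save: cv2.imwrite('pics/'+save,im[:,:,::-1])
    return im,d,i
def world(d,i,mask=None):
    """world points for pixels in mask -> Nx3"""
    h,w=d.shape; f=h/2/np.tan(np.radians(i['vfov'])/2)
    m=(d>0) if mask is None else (mask&(d>0))
    v,u=np.nonzero(m); z=d[m]
    c=np.c_[(u-i['cx'])/f*z,(v-i['cy'])/f*z,z]
    R=cv2.Rodrigues(np.array(i['rvec'],float))[0]
    return (c-np.array(i['tvec']).ravel())@R, u, v
E
python3 - <<'E'
from h import *
a,d,i=cap('top'); b,d2,i2=cap('side')
cv2.imwrite('pics/a.png',np.hstack([a,b])[:,:,::-1][::1,::1])
im=cv2.imread('pics/a.png');cv2.imwrite('pics/a.png',cv2.resize(im,(800,300),interpolation=cv2.INTER_AREA))
print(i,i2,readout.sense()); 
for c,dd,ii in(('top',d,i),('side',d2,i2)):
  for n in ['case','lid','wing_grip','clear_tape_roll','label_sheets','kraft_a']:
    r=spotter.regions_of(c,n)
    for q in r[:2]:
        p,_,_=world(dd,ii,q['pixels']); print(c,n,round(q['conf'],2),q['extent'],len(p),np.median(p,0).round(),np.percentile(p,2,axis=0).round(),np.percentile(p,98,axis=0).round())
E
```

```text
pics
{'vfov': 57.29660432660124, 'cx': 278.4380554249835, 'cy': 220.12434483458196, 'rvec': array([ 2.14879773, -2.20864124,  0.08156877]), 'tvec': array([ 102.49863419,  640.92466183, 1004.11292439])} {'vfov': 44.405746124791264, 'cx': 276.2378566507086, 'cy': 211.9617032419981, 'rvec': array([ 0.96239052, -2.58528531,  0.89887345]), 'tvec': array([ 531.44621754,  311.70970626, 1075.65488365])} {'time_s': 0.1, 'joints': array([-1.49141084e+00,  3.13383878e-01,  1.49836593e+00, -1.58296957e-05,
        1.33100293e+00, -2.23414998e-01]), 'dq': array([-0.00016392, -0.002713  , -0.00289981, -0.00059879, -0.00056268,
       -0.00016665]), 'tau': array([ 2.71261175e-03, -4.12898648e+01, -2.60141999e+01, -2.16999983e-04,
        2.98107232e-03,  4.55049545e-07]), 'eef_pos': array([ 156.51012135, -500.88362914,  230.79569269]), 'ee_rot': array([-5.79094119e-04,  9.88560409e-01,  1.50824341e-01,  3.40682987e-05]), 'force': array([-0.24598062, -0.42013834, -0.62704367]), 'wrist_torque': array([0.00020246, 0.08293631, 0.0087723 ]), 'grip_width': 1.002039442279544}
top case 0.83 [221.8, 231.8, 
[... 629 characters left out ...]
30.0, 93.2] 10188 [616. 213. 151.] [524.  79. 103.] [724. 349. 191.]
side case 0.93 [243.7, 257.4, 153.8, 143.7] 14173 [570. 240. 112.] [493.  82.  17.] [720. 358. 194.]
side lid 0.88 [241.7, 234.0, 150.3, 101.7] 7824 [609. 228. 156.] [519.  80. 103.] [726. 353. 207.]
side wing_grip 0.61 [258.3, 225.3, 21.4, 14.2] 235 [564. 220. 208.] [548. 208. 192.] [583. 231. 224.]
side clear_tape_roll 0.77 [390.6, 217.8, 43.4, 45.5] 1164 [ 422. -109.   30.] [ 375. -159.   -0.] [467. -66.  49.]
side label_sheets 0.85 [327.7, 182.1, 44.4, 34.4] 895 [ 622. -118.   11.] [ 585. -168.    1.] [662. -69.  15.]
side kraft_a 0.87 [275.0, 154.3, 50.3, 53.3] 1733 [764. -70.  66.] [ 725. -133.    2.] [830. -28.  72.]
```

View pics/a.png

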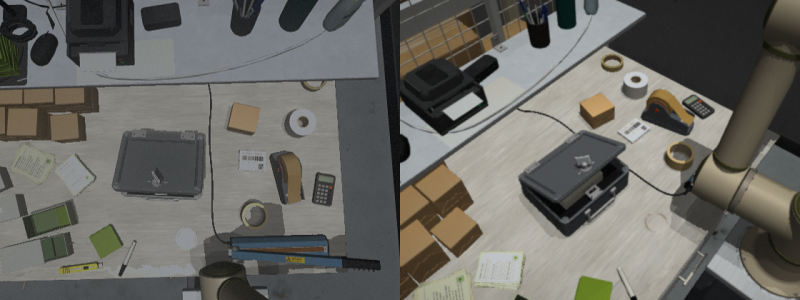

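The top view shows the case with its lid partly open; the wing is near its front edge (top ≈ 218,250). I'll fit the lid plane and the case pose next.

```bash
python3 - <<'E'
from h import *
P=[]
for c in('top','side'):
    _,d,i=cap(c); q=spotter.regions_of(c,'lid')[0]; m=cv2.erode(q['pixels'].astype(np.uint8),np.ones((3,3)))>0
    p,_,_=world(d,i,m); 
    # plane ransac
    best=None;r=np.random.default_rng(0)
    for _ in range(300):
        s=p[r.choice(len(p),3,False)]; n=np.cross(s[1]-s[0],s[2]-s[0]); n/=np.linalg.norm(n)
        k=abs((p-s[0])@n)<3
        if best is None or k.sum()>best.sum(): best=k
    s=p[best]; c0=s.mean(0); n=np.linalg.svd(s-c0,full_matrices=False)[2][2]; n*=np.sign(n[2])
    print(c,len(p),best.sum(),'n',n.round(3),'tilt',np.arccos(n[2]).round(3),'yaw of -n_h',np.arctan2(-n[1],-n[0]).round(3))
    yaw0=np.arctan2(-n[1],-n[0])
    s=p[abs((p-c0)@n)<6]
    ey=np.cross(n,[1,0,0]); ey=np.cross([0,0,1],-n);ey/=np.linalg.norm(ey); ex=np.cross(ey,n)
    uv=np.c_[(s-c0)@ex,(s-c0)@ey].astype(np.float32); R=cv2.minAreaRect(uv); print(R)
    cc=c0+R[0][0]*ex+R[0][1]*ey; print('ex',ex.round(3),'ey',ey.round(3),'centre',cc.round(1))
    w=spotter.regions_of(c,'wing_grip')[0]; 
E
```

```text
top 9843 9086 n [ 0.406 -0.032  0.913] tilt 0.42 yaw of -n_h 3.062
((-8.241905212402344, -1.24041748046875), (227.84713745117188, 280.552978515625), 0.2592223286628723)
ex [-0.91   0.072  0.408] ey [-0.079 -0.997  0.   ] centre [627.8 213.6 145.9]
side 7326 6548 n [ 0.405 -0.031  0.914] tilt 0.418 yaw of -n_h 3.064
((-9.460899353027344, 8.247940063476562), (281.8892822265625, 229.89230346679688), 89.47005462646484)
ex [-0.911  0.07   0.406] ey [-0.077 -0.997  0.   ] centre [624.9 215.  148.5]
```

```bash
cat >> h.py <<'E'
from scipy.spatial.transform import Rotation
def to(x,y,z):
    s=readout.sense(); q=s['ee_rot']; R=Rotation.from_quat([q[1],q[2],q[3],q[0]])
    d=np.array([x,y,z])-s['eef_pos']; m=R.as_matrix()
    print('t',s['time_s'],'pos',s['eef_pos'].round(1),'tool shift cm',(m.T@d/10).round(2),'toolx yaw deg',np.degrees(np.arctan2(m[1,0],m[0,0])).round(2),'j',s['joints'].round(2),'F',s['force'].round(1),'g',round(s['grip_width'],3))
E
python3 -c "
from h import *
to(586,142,250)"
```

```text
t 1.0 pos [ 156.5 -501.1  231.3] tool shift cm [ 60.17 -48.58  -1.87] toolx yaw deg 17.35 j [-1.49  0.31  1.5  -0.    1.33 -0.22] F [-0.4 -0.2  0.8] g 1.002
```

step_arm(plan="0 0 -2 0 0; 60 -48.5 -2 0 0; 60 -48.5 -2 0 0; 60 -48.5 -2 0 0; 60 -48.5 -2 0 0; 60 -48.5 -2 0 0; 60 -48.5 -2 0 0; 60 -48.5 -2 0 0; 60 -48.5 -2 0 0; 60 -48.5 -2 0 0")

```text
time_s: 2.0
eef_pos: [407.0, -124.8, 251.6]
ee_rot: [0.0, 0.989, 0.151, 0.0]
force: [0.5, -0.7, -0.2]
grip_width: -0.001
```

```bash
python3 -c "
from h import *
to(586,142,250)"
```

```text
t 2.0 pos [ 407.  -124.8  251.6] tool shift cm [ 25.04 -20.14   0.16] toolx yaw deg 17.34 j [-0.57  0.07  1.74 -0.    1.33  0.69] F [ 0.5 -0.7 -0.2] g -0.001
```

step_arm(plan="25 -20.1 0 0 0; 25 -20.1 0 0 0; 25 -20.1 0 0 0; 25 -20.1 0 0 0; 25 -20.1 0 0 0; 25 -20.1 0 0 0; 25 -20.1 0 0 0; 25 -20.1 0 0 0; 25 -20.1 0 0 0")

```text
time_s: 2.9
eef_pos: [584.7, 139.5, 251.0]
ee_rot: [0.0, 0.989, 0.151, -0.0]
force: [0.2, -0.7, -0.2]
grip_width: 0.003
```

```bash
python3 -c "
from h import *
to(586,142,102)"
```

```text
t 2.9 pos [584.7 139.5 251. ] tool shift cm [ 0.2 -0.2 14.9] toolx yaw deg 17.38 j [ 0.04  0.47  1.22 -0.    1.45  1.31] F [ 0.2 -0.7 -0.2] g 0.003
```

step_arm(plan="0.2 -0.2 4 0 0; 0.2 -0.2 8 0 0; 0.2 -0.2 9 0 0; 0.2 -0.2 10 0 0; 0.2 -0.2 11 0 0; 0.2 -0.2 12 0 0; 0.2 -0.2 13 0 0; 0.2 -0.2 14 0 0; 0.2 -0.2 14.5 0 0")

```text
time_s: 3.8
eef_pos: [585.9, 142.2, 105.2]
ee_rot: [-0.0, 0.989, 0.151, -0.001]
force: [-0.3, -0.0, 1.3]
grip_width: 0.001
```

step_arm(plan="0 0 0.3 0 0; 0 0 0.5 0 0; 0 0 0.5 0 0")

```text
time_s: 4.1
eef_pos: [586.4, 142.2, 101.4]
ee_rot: [0.0, 0.989, 0.151, 0.0]
force: [-0.3, -0.1, -0.3]
grip_width: 0.002
```

step_arm(plan="0 0 0.1 0 0; 0 0 0.2 0 0; 0 0 0.3 0 0; 0 0 0.3 0 0")

```text
time_s: 4.5
eef_pos: [586.6, 142.2, 100.9]
ee_rot: [0.0, 0.989, 0.151, 0.001]
force: [-8.1, -0.9, 18.3]
grip_width: 0.002
```

step_arm(plan="0 0 -5 0 0; 0 0 -10 0 0; 0 0 -14 0 30; -1.3 -4.5 -14 0 60; -2.6 -9.1 -14 0 100; -2.6 -9.1 -14 0 100; -2.6 -9.1 -14 0 100")

```text
time_s: 5.2
eef_pos: [534.0, 221.9, 238.7]
ee_rot: [0.0, 0.988, 0.152, 0.0]
force: [0.6, 0.4, 1.3]
grip_width: 0.844
```

```bash
python3 - <<'E'
from h import *
to(534,221,240)
im,d,i=cap('wrist','w1.png')
for n in('lid','wing_grip','wing_turn'):
  for q in spotter.regions_of('wrist',n)[:2]:
    p,u,v=world(d,i,q['pixels']); print(n,round(q['conf'],2),np.round(q['extent']),np.median(p,0).round(1),np.percentile(p,2,axis=0).round(),np.percentile(p,98,axis=0).round())
    if n=='lid':
        k=p[p[:,2]<110];A=np.c_[k[:,:2],np.ones(len(k))];print('plane',np.linalg.lstsq(A,k[:,2],rcond=None)[0])
    else:
        print(cv2.minAreaRect(p[p[:,2]>130][:,:2].astype(np.float32)))
E
```

```text
t 5.2 pos [534.  221.9 238.7] tool shift cm [-0.03  0.09 -0.13] toolx yaw deg 17.45 j [ 0.19  0.43  1.32 -0.    1.4   1.46] F [0.6 0.4 1.3] g 0.844
lid 0.7 [328. 136. 414. 270.] [610.6 200.9 100.7] [510.  77.  99.] [708. 347. 104.]
plane [ 2.50737794e-03 -1.72180180e-03  9.96167432e+01]
wing_grip 0.66 [283. 202.  24.  58.] [538. 218. 142.] [518. 207. 103.] [554. 230. 144.]
((536.293212890625, 218.0911102294922), (42.862754821777344, 9.163836479187012), 32.91139221191406)
wing_turn 0.55 [284. 201.  19.  57.] [537.6 217.9 141.8] [519. 205. 102.] [554. 230. 144.]
((536.14501953125, 217.9915771484375), (43.21915054321289, 9.163593292236328), 32.93272399902344)
```

View pics/w1.png

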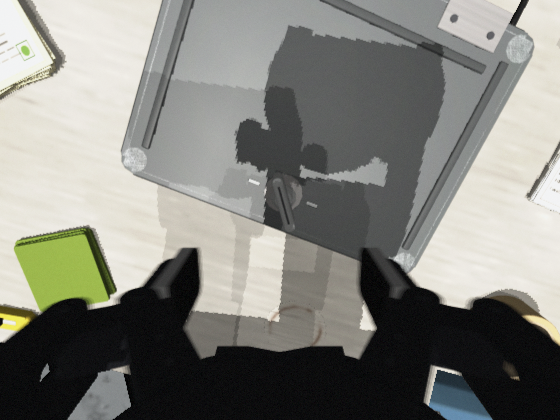

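The lid is shut: its plane is level at about 100 mm. The wing sits at about (285,202), with the blade tilted away from the two marks at (254,182) and (312,205). I'll measure the marks and lid edges, then grasp.

```bash
python3 - <<'E'
from h import *
im,d,i=cap('wrist'); g=im.min(2)
c=[]
for (u,v) in((254,182),(312,205)):
    m=np.zeros(g.shape,bool); m[v-9:v+10,u-10:u+11]=True
    m&=g>190; p,uu,vv=world(d,i,m); c.append(p.mean(0)); print(len(p),uu.mean(),vv.mean(),p.mean(0).round(1), cv2.minAreaRect(p[:,:2].astype(np.float32)))
c=np.array(c); e=c[0]-c[1]; print('mid',c.mean(0).round(1),'ang',np.degrees(np.arctan2(e[1],e[0])).round(2),np.linalg.norm(e).round(1))
q=spotter.regions_of('wrist','lid')[0]; p,_,_=world(d,i,q['pixels']); p=p[abs(p[:,2]-100.5)<4]
print(cv2.minAreaRect(p[:,:2].astype(np.float32)))
q=spotter.regions_of('wrist','wing_grip')[0]; p,_,_=world(d,i,q['pixels']); 
t=p[p[:,2]>138]; print(cv2.minAreaRect(t[:,:2].astype(np.float32)),t.mean(0))
to(535.5,219,150)
E
```

```text
43 255.09302325581396 184.34883720930233 [536.6 242.  101.9] ((535.770263671875, 241.29379272460938), (16.74667739868164, 5.514955997467041), 88.65534210205078)
0 nan nan [nan nan nan] ((0.0, 0.0), (0.0, 0.0), 0.0)
mid [nan nan nan] ang nan nan
((615.3245849609375, 213.29525756835938), (283.2615051269531, 229.617919921875), 85.64739990234375)
((535.6527099609375, 218.93905639648438), (42.760555267333984, 9.061101913452148), 32.52727127075195) [536.79518    219.20897191 142.45390552]
t 5.55 pos [534.7 220.6 238.1] tool shift cm [0.03 0.18 8.81] toolx yaw deg 17.28 j [ 0.19  0.43  1.32 -0.    1.4   1.46] F [-0.2 -1.1 -0.9] g 0.999<stdin>:6: RuntimeWarning: Mean of empty slice.
  ret = um.true_divide(
  ret = ret.dtype.type(ret / rcount)
```

step_arm(plan="0 0.2 2 -8 60; 0 0.2 5 -15.5 60; 0 0.2 8 -15.5 60; 0 0.2 10.5 -15.5 60; 0 0.2 12 -15.5 60; 0 0.2 12 -15.5 60")

```text
time_s: 6.15
eef_pos: [534.0, 218.8, 116.2]
ee_rot: [-0.0, 0.959, 0.282, -0.002]
force: [0.1, 0.2, 1.0]
grip_width: 0.601
```

```bash
python3 - <<'E'
from h import *
to(535.5,219,118)
im,d,i=cap('wrist','w2.png')
E
```

```text
t 6.15 pos [534.  218.8 116.2] tool shift cm [ 0.13  0.06 -0.18] toolx yaw deg 32.82 j [0.19 0.54 1.48 0.   1.13 1.18] F [0.1 0.2 1. ] g 0.601
```

View pics/w2.png

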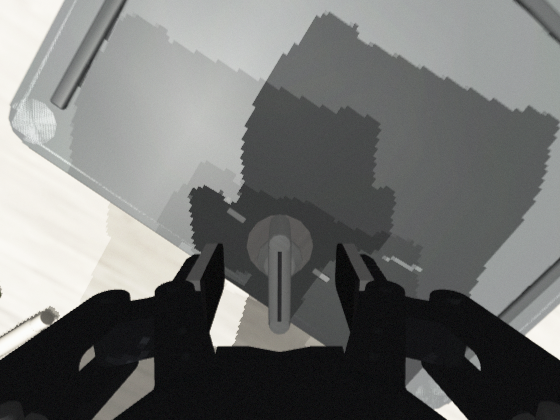

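The blade is centred between the jaws (column 280, with the pads at about 222 and 338). Closing now.

step_arm(plan="0 0 0 0 30; 0 0 0 0 0; 0 0 0 0 0; 0 0 0 0 0; 0 0 0 0 0; 0 0 0 0 0", grip_force=40)

```text
time_s: 6.8
eef_pos: [535.2, 219.6, 118.7]
ee_rot: [-0.0, 0.959, 0.283, 0.001]
force: [1.6, 2.5, 2.3]
grip_width: 0.177
```

step_arm(plan="0 0 0 0 0; 0 0 0 -8 0; 0 0 0 -16 0; 0 0 0 -24 0; 0 0 0 -32 0; 0 0 0 -40 0; 0 0 0 -48 0; 0 0 0 -52.7 0; 0 0 0 -52.7 0; 0 0 0 -52.7 0")

```text
time_s: 7.8
eef_pos: [534.6, 219.8, 118.3]
ee_rot: [-0.0, 0.735, 0.678, 0.0]
force: [-1.6, 5.1, 3.0]
grip_width: 0.175
```

```bash
python3 - <<'E'
from h import *
to(535.5,219,118);print(readout.sense()['wrist_torque'])
im,d,i=cap('wrist','w3.png')
E
```

```text
t 7.8 pos [534.6 219.8 118.3] tool shift cm [-0.07  0.09  0.03] toolx yaw deg 85.41 j [0.19 0.53 1.48 0.   1.13 0.27] F [-1.6  5.1  3. ] g 0.175
[ 0.89380711  0.12949561 -0.04733646]
```

View pics/w3.png

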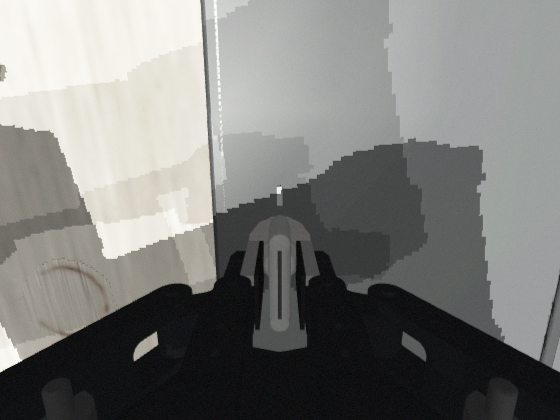

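The blade is in line with the mark at (279,190). Pushing in.

step_arm(plan="0 0 0.3 0 0; 0 0 0.6 0 0; 0 0 0.9 0 0; 0 0 1.2 0 0; 0 0 1.2 0 0", grip_force=60)

```text
time_s: 8.35
eef_pos: [534.8, 219.9, 107.2]
ee_rot: [-0.0, 0.735, 0.678, 0.0]
force: [-3.5, 4.5, 10.3]
grip_width: 0.161
```

```bash
python3 -c "
from h import *
to(535.5,219,106)"
```

```text
t 8.35 pos [534.8 219.9 107.2] tool shift cm [-0.08  0.08  0.12] toolx yaw deg 85.41 j [0.19 0.55 1.49 0.   1.1  0.27] F [-3.5  4.5 10.3] g 0.161
```

step_arm(plan="0 0 0.1 0 0; 0 0 0.2 0 0; 0 0 0.2 0 0")

```text
time_s: 8.65
eef_pos: [534.9, 219.9, 106.9]
ee_rot: [0.0, 0.735, 0.678, 0.001]
force: [-9.4, 4.0, 24.1]
grip_width: 0.157
```

Bottomed out at 24 N. Turning a quarter turn clockwise.

step_arm(plan="0 0 0 8 0; 0 0 0 16 0; 0 0 0 24 0; 0 0 0 32 0; 0 0 0 40 0; 0 0 0 48 0; 0 0 0 56 0; 0 0 0 64 0; 0 0 0 72 0; 0 0 0 80 0")

```text
time_s: 9.65
eef_pos: [535.6, 219.3, 106.9]
ee_rot: [0.0, 0.999, 0.044, 0.001]
force: [-5.7, 0.5, 21.4]
grip_width: 0.16
```

step_arm(plan="0 0 0 6 0; 0 0 0 11 0; 0 0 0 11 0; 0 0 0 11 0")

```text
time_s: 10.05
eef_pos: [535.6, 219.2, 106.9]
ee_rot: [0.0, 0.999, -0.049, 0.001]
force: [-6.3, -0.2, 22.1]
grip_width: 0.163
```

```bash
python3 -c "
from h import *
to(535.5,219,106);print(readout.sense()['wrist_torque'])"
```

```text
t 10.05 pos [535.6 219.2 106.9] tool shift cm [-0.    0.02  0.09] toolx yaw deg -5.6 j [ 0.19  0.55  1.49 -0.    1.1   1.86] F [-6.3 -0.2 22.1] g 0.163
[-0.04907038  1.07650314  0.02931391]
```

step_arm(plan="0 0 -0.2 0 0; 0 0 -0.4 0 0; 0 0 -0.5 0 0; 0 0 -0.6 0 0; 0 0 -0.6 0 0")

```text
time_s: 10.55
eef_pos: [535.3, 219.2, 110.6]
ee_rot: [0.0, 0.999, -0.048, 0.001]
force: [0.5, 0.7, 4.3]
grip_width: 0.164
```

step_arm(plan="0 0 0 0 20; 0 0 0 0 60; 0 0 0 0 60; 0 0 0 0 60; 0 0 -4 0 60; 0 0 -8 0 60; 0 0 -12 0 60; 0 0 -12 0 60; 0 0 -12 0 60")

```text
time_s: 11.45
eef_pos: [534.8, 219.3, 230.4]
ee_rot: [0.0, 0.999, -0.048, 0.0]
force: [-0.3, 0.1, -1.6]
grip_width: 0.601
```

```bash
python3 - <<'E'
from h import *
to(535.5,219,118)
im,d,i=cap('wrist','w4.png')
for q in spotter.regions_of('wrist','wing_grip')[:1]:
    p,_,_=world(d,i,q['pixels']); k=p[:,2]>120; t=p[k]; print(q['conf'],np.percentile(t[:,2],[50,90,98]),cv2.minAreaRect(t[:,:2].astype(np.float32)))
q=spotter.regions_of('wrist','lid')[:1]
if q: p,_,_=world(d,i,q[0]['pixels']); print(np.percentile(p[:,2],[5,50,80]))
E
```

```text
t 11.45 pos [534.8 219.3 230.4] tool shift cm [ 0.07  0.03 11.24] toolx yaw deg -5.45 j [ 0.19  0.43  1.33 -0.    1.38  1.85] F [-0.3  0.1 -1.6] g 0.601
0.84 [132.73442779 133.77273408 134.29182131] ((535.1304931640625, 218.54049682617188), (8.528883934020996, 42.99057388305664), 84.7182846069336)
[ 98.33143018  99.63013187 100.32376572]
```

View pics/w4.png

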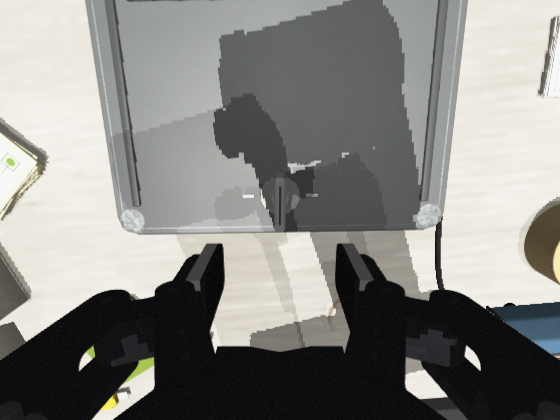

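The wing top has dropped from 142.5 to about 133.5 mm, so it is held about 9 mm in. It lies front to back, across the marks at (248,196) and (312,195). I'll check the bystanders and hand in.

```bash
python3 - <<'E'
from h import *
_,d,i=cap('top')
for n in ['clear_tape_roll','label_sheets','kraft_a']:
    q=spotter.regions_of('top',n)[0]; p,_,_=world(d,i,q['pixels']); print(n,q['extent'],np.median(p,0).round())
_,d,i=cap('wrist'); q=spotter.regions_of('wrist','wing_grip')[0]; p,_,_=world(d,i,q['pixels']); print('wing top',np.median(p[p[:,2]>120][:,2]))
workorder.finish_job(); print(readout.sense()['time_s'])
E
```

```text
clear_tape_roll [355.4, 302.1, 38.6, 41.8] [ 423. -116.   42.]
label_sheets [353.1, 224.1, 42.7, 34.2] [ 626. -117.    9.]
kraft_a [340.9, 166.0, 45.2, 44.4] [776. -81.  67.]
wing top 134.0140360347715
the job is handed in; nothing more can be done
the job is handed in; nothing more can be done
```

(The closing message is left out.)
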